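Snap the green carton marker into its clips

ROBOT

A 7-joint arm with a two-finger parallel gripper is mounted at the origin on the work surface. World frame = base frame: x ahead of the robot, y to its left, z up, the work surface at z = 0. Lengths are in mm, angles in rad, forces in N, time in s.
With the tool pointing down it reaches from about 425 to 925 mm from the base axis. Payload 6.8 kg.
Tool frame: the origin (TCP) lies on the centre line of the jaws, within the pads' length; the fingertips stand 11 mm ahead of it and the grasp point (between the pads) lies 8 mm behind it; z points along the fingers, y is the direction in which the jaws open and shut (so a half turn about z gives the same grasp; the last joint's range is limited). The gripper opens to 85 mm and grips with 20 to 120 N. Pads are 22 mm wide; open, the fingers measure 114 mm over their backs; the gripper's body (76 mm by 85 mm) begins 54 mm behind the grasp point. The pads swing forward as they close: fully open they stand 13 mm farther back than shut.
Start: joints at [-1.276, 0.477, 0.022, 1.555, -0.011, 1.109, -0.083], TCP at [264.595, 620.996, 242.308] pointing down, gripper open.
Joint ranges: [-2.96, 2.96], [-0.34, 2.1], [-1.41, 1.46], [0.24, 2.44], [-1.37, 4.51], [0.17, 1.92], [-2.96, 2.96]. Speed limits (rad/s): [2.39, 2.39, 3.14, 3.14, 3.14, 3.14, 3.14].

INTERFACE

Orientations are given as a rotation vector (axis times angle).
In Python, from station import state, optics, hand_in, spotter gives the robot as it stands.
- The arm moves only by the tool arm_command, never from a script. Its argument "motion" is one flat list of numbers, 7 for each row, row after row: the shift along the world's x, y, z each as a share of 800 mm, from -1 to 1, then the turn, a rotation vector about the world's x, y, z each as a share of 45 degrees, from -1 to 1, then the opening, from 0 (shut) to 1 (fully open). A call has exactly 8 rows; each row is the pose to reach, as a shift and turn from the pose commanded when the call began; what a row does not reach only later rows make up. A row lasts 1/10 s, in which the tool goes at most 50 mm and 8.59 degrees, less where a joint would pass 70% of its speed; a pose out of reach is approached as far as the arm can. A call with a number of a shift or a turn outside -1 to 1 is refused whole. A call with a gripper value outside its range is refused whole. The fingers move at their own pace and stop on an object; "squeeze" is the grip in N (left out, the last holds). Time passes only in rows, so rows that repeat a pose let the fingers close, or fill a call up. It gives the time, the measured TCP pose, the force and the opening at its end, in the units of the state.
- state(): the state, without advancing time (a new reading comes with each control period).
- optics.get_image(name): name is "side" or "top" or "wrist"; returns a dict with "frame" (420x560x3 uint8, red, green, blue), "K" (3x3 intrinsics, pixels), "dist" ([k1, k2, p1, p2, k3] as OpenCV has them; the pictures are not rectified), "T" (4x4, takes a point from camera to world coordinates). Camera axes: x right, y down, z forward; pixel columns grow to the right and rows downward; lengths in mm; the calibration is good to about 2 mm. A picture is of the moment at which its call begins. There is no depth.
- hand_in(): hands the job in, once; it reports no verdict.
Trained networks look in a picture, given as the dict that the camera call returned (one of the last four; its "shot" number tells which), for a name from the list of things; names that differ only in an ending like _2 or _b are one class to them, and where a whole thing is asked for, a point or a joint stands for the part that bears it (a point fixed in the world has none). Each returns a list of dicts, best first, with "confidence" (0 to 1); they miss things now and then, are a little off and sometimes report something else, mostly with a low value. They report only what shows in the picture. A call takes as long as a camera call.
- spotter.cut_out(query, picture): "mask" (420x560 bool, what is visible of it) and "rect" ([centre column, centre row, width, height] as shares, 0 to 1, of the picture: columns of its width, rows of its height, round what is visible of it).
- spotter.tip_of(query, picture): "xy" ([column, row] as shares, 0 to 1, of the picture: columns of its width, rows of its height: a listed point, or the origin of a listed thing).
The state is a dict: "t": time; "q": joint angles; "qvel": joint speeds; "effort": joint torques, N m; "position": TCP position; "eef_rot": TCP orientation; "force": force on the tool from outside, world axes, zero at the start; "ft_torque": the same for the moment, N m; "gripper_width": finger opening in mm.
Only numpy, scipy, OpenCV 4.12 (cv2) and the standard library are available. Lean on these libraries where they do the work, as an engineer would, in place of code of your own. Each camera call takes 0.05 s, during which the arm holds its last target. There are 200 camera calls.

TASK

At the stock-room labelling bench, pick up the green marker lying on the table and press it down, lying flat, into the pair of spring clips on the green plate of the clip rack, until it snaps fully home in both clips with its middle half way between them; it does not matter which end points which way. Then let go of it. Leave the red marker clipped where it is and do not disturb the blue marker on the table.

Things in the scene. Friction and masses are not known exactly. Their poses are not given: they have to be found in the camera images.
- green_marker: Green jumbo marker lying on the table. Round barrel 24 mm in diameter, 126 mm long, and on each end a block 26 x 26 mm, 20 mm long (one green, one black) that stops it rolling; 166 mm overall, about 45 g. Origin on the axis, half way along, 13 mm above the table at the start; x runs along the marker to the green end. Its barrel spreads the clips and snaps under their lips; merely laid on the lips it is 18 mm too high.
- green_seat (a point): On the green plate of the rack: where the marker's origin is when home, 49 mm above the table; x along the marker, z up. Two clips, each 12 mm long, stand 42 mm either side along x, fingers fit between (plate 30 mm below this point). Each clip: two hinged, sprung steel jaws, lips 18 mm apart 9 mm above this point, flared to 46 mm apart at 22 mm. Snapping in takes about 8 to 12 N straight down (20 N if 5 mm off sideways).
- red_marker: Red marker, same shape, origin and axes as the green one (x to its red end), already clipped home on the red plate; to be left. The rack is a pine board 190 x 270 x 15 mm with a green, a red and a blue plate, each 170 x 66 x 4 mm with its own two clips, side by side at 80 mm spacing in an order that varies.
- blue_marker: Blue marker, same shape, origin and axes as the green one (x to its blue end), lying on the table in the same way; to be left there. The clips on the blue plate are empty.

How it is judged:
By the outcome, as a careful person would: the job done as asked, in the order asked, and still so for the second after the job is handed in, with the robot touching nothing.
It also fails if it takes over 38 s, if anything falls off the work surface, if the arm or the gripper's body presses on something with over 40 N, if the wrist force passes 120 N, or if a joint passes its speed limit or range.

## Working session

There is one attempt and no reset: what is moved stays moved. The work goes in short steps, Python scripts to look and compute and a tool call to move; the robot and the scene stay as the last step left them, time stands still between calls to the robot, and variables do not carry over. Pictures are saved under pics/ and viewed, about 8 in all and at most 12, crops included, and the job is handed in when it is done.

Besides the shell and the picture viewer there is one more tool, called after "Emit:" as name(argument=value, ...), one argument or row to a line, values as JSON. arm_command: Moves the arm, as the interface text tells. Its arguments: {"type":"object","properties":{"motion":{"type":"array"},"squeeze":{"type":"number"}},"required":["motion"]}

```bash
ls; mkdir -p pics
cat > h.py <<'E'
import numpy as np, cv2
from station import state, optics, hand_in, spotter
def ray(p,px):
    u=cv2.undistortPoints(np.array([[px]],float),np.array(p["K"],float),np.array(p["dist"],float))[0,0]
    T=np.array(p["T"]); return T[:3,3], T[:3,:3]@np.array([u[0],u[1],1.])
def onz(p,px,z):
    o,d=ray(p,px); return o+d*(z-o[2])/d[2]
def proj(p,X):
    Ti=np.linalg.inv(np.array(p["T"])); 
    r=cv2.Rodrigues(Ti[:3,:3])[0]
    return cv2.projectPoints(np.array(X,float).reshape(-1,1,3),r,Ti[:3,3],np.array(p["K"],float),np.array(p["dist"],float))[0][:,0]
def save(p,n): cv2.imwrite("pics/"+n,cv2.cvtColor(p["frame"],cv2.COLOR_RGB2BGR))
E
python3 - <<'E'
from h import *
s=state();print({k:np.round(v,3).tolist() for k,v in s.items()})
I=[]
for c in("top","side"):
    p=optics.get_image(c);I.append(p["frame"])
    print(c,np.round(p["T"],2).tolist())
    for q,z in(("green_marker",13),("green_seat",49),("red_marker",49),("blue_marker",13)):
        for r in spotter.tip_of(q,p)[:2]:
            px=np.array(r["xy"])*[560,420]; print(q,"tip",round(r["confidence"],2),px.round(1),onz(p,px,z).round(1))
        for r in spotter.cut_out(q,p)[:2] if q!="green_seat" else []:
            m=r["mask"]; ys,xs=np.nonzero(m); w=np.array([onz(p,(x,y),z)[:2] for x,y in zip(xs[::3],ys[::3])])
            c_=w.mean(0);e=np.linalg.svd(w-c_,full_matrices=False)[2][0];a=(w-c_)@e
            print(q,"cut",round(r["confidence"],2),c_.round(1),"ang",np.degrees(np.arctan2(e[1],e[0])).round(1),"len",np.ptp(a).round(1),"mid",(c_+e*(a.max()+a.min())/2).round(1))
    save(p,c+"0.png")
E
```

```text
pics
{'t': 0.0, 'q': [-1.276, 0.478, 0.022, 1.556, -0.012, 1.109, -0.083], 'qvel': [0.001, -0.0, -0.002, 0.0, -0.0, -0.001, 0.0], 'effort': [0.002, -59.645, 1.609, -28.118, 0.012, 0.009, -0.0], 'position': [264.405, 620.436, 241.297], 'eef_rot': [-0.628, -3.078, 0.003], 'force': [-0.274, -0.108, 0.279], 'ft_torque': [0.054, 0.018, 0.024], 'gripper_width': 85.332}
top [[-0.01, -0.99, 0.13, 468.22], [-1.0, 0.01, 0.03, 1.1], [-0.03, -0.13, -0.99, 799.85], [0.0, 0.0, 0.0, 1.0]]
green_marker tip 0.94 [351.5 219.3] [ 547.8 -103.1   13. ]
green_marker cut 0.86 [ 545.6 -106.2] ang 167.8 len 165.8 mid [ 546.1 -106.3]
green_seat tip 0.57 [165.4 233.4] [522.6 245.   49. ]
red_marker tip 0.62 [208.5 229.6] [528.5 165.1  49. ]
red_marker cut 0.63 [526.1 163. ] ang 177.7 len 162.9 mid [527.  162.9]
blue_marker tip 0.97 [458.6 223.6] [ 537.  -304.6   13. ]
blue_marker cut 0.59 [ 540.4 -299.5] ang 178.7 len 164.1 mid [ 541.1 -299.5]
side [[-0.9, -0.32, 0.31, 287.95], [-0.44, 0.66, -0.6, 532.65], [-0.02, -0.68, -0.73, 752.6], [0.0, 0.0, 0.0, 1.0]]
green_marker tip 0.93 [310.5 217.9] [547.4 -98.7  13. ]
green_marker cut 0.75 [ 545.7 -108.6] ang 167.4 len 173.3 mid [ 548.  -109.1]
green_seat tip 0.89 [236.  351.1] [524.7 242.7  49. ]
red_marker tip 0.95 [262.2 308.6] [523.7 156.6  49. ]
red_marker cut 0.57 [524.3 160.4] ang 177.3 len 169.8 mid [528.8 160.2]
blue_marker tip 0.81 [352.2 157.5] [ 537.8 -315.6   13. ]
blue_marker cut 0.9 [ 543.6 -301.6] ang 177.9 len 171.4 mid [ 543.3 -301.6]
```

View pics/top0.png

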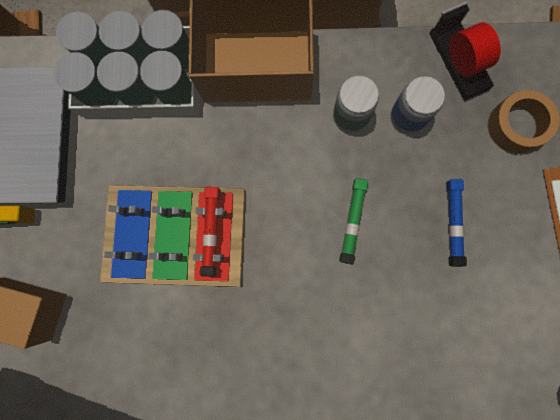

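View pics/side0.png

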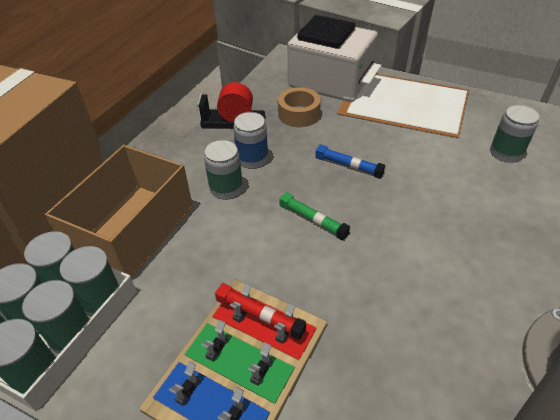

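The top view shows the green marker at about (352,220), the green plate between the blue and red ones at about (172,235), and the red marker at (209,230). The side view agrees, and the path is clear at z=240. I'll move above the green marker.

Emit:
arm_command(
  motion=[0.35, -0.9, 0, 0, 0, 0.23, 1, 0.35, -0.9, 0, 0, 0, 0.23, 1, 0.35, -0.9, 0, 0, 0, 0.23, 1, 0.35, -0.9, 0, 0, 0, 0.23, 1, 0.35, -0.9, 0, 0, 0, 0.23, 1, 0.35, -0.9, 0, 0, 0, 0.23, 1, 0.35, -0.9, 0, 0, 0, 0.23, 1, 0.35, -0.9, 0, 0, 0, 0.23, 1],
  squeeze=80,
)

```text
t: 1.6
position: [410.1, 246.3, 242.7]
eef_rot: [0.348, 3.122, 0.001]
force: [1.5, -0.1, -0.5]
gripper_width: 85.6
```

Emit:
arm_command(
  motion=[0.171, -0.439, -0.03, 0, 0, 0, 1, 0.171, -0.439, -0.03, 0, 0, 0, 1, 0.171, -0.439, -0.03, 0, 0, 0, 1, 0.171, -0.439, -0.03, 0, 0, 0, 1, 0.171, -0.439, -0.03, 0, 0, 0, 1, 0.171, -0.439, -0.03, 0, 0, 0, 1, 0.171, -0.439, -0.03, 0, 0, 0, 1, 0.171, -0.439, -0.03, 0, 0, 0, 1],
)

```text
t: 2.4
position: [547.0, -107.7, 218.5]
eef_rot: [0.355, 3.12, -0.003]
force: [0.0, -0.2, 0.3]
gripper_width: 85.5
```

Run:
```python
from h import *
p=optics.get_image("wrist");s=state()
print({k:np.round(s[k],3).tolist() for k in("t","q","position","eef_rot")}); print(np.round(p["T"],2).tolist())
save(p,"w1.png")
r=spotter.cut_out("green_marker",p)[0]; m=r["mask"]; print(r["confidence"])
ys,xs=np.nonzero(m); w=np.array([onz(p,(x,y),13)[:2] for x,y in zip(xs[::5],ys[::5])])
c_=w.mean(0);e=np.linalg.svd(w-c_,full_matrices=False)[2][0];a=(w-c_)@e
print(c_,e,np.degrees(np.arctan2(e[1],e[0])),np.ptp(a),"mid",c_+e*(a.max()+a.min())/2, "wid",np.ptp((w-c_)@[-e[1],e[0]]))
r=spotter.tip_of("green_marker",p)[0];px=np.array(r["xy"])*[560,420];print(px,onz(p,px,13))
```

```text
{'t': 2.45, 'q': [-0.225, 0.322, 0.386, 1.885, -0.141, 0.959, 1.565], 'position': [547.724, -111.216, 218.544], 'eef_rot': [0.36, 3.118, -0.006]}
[[0.22, 0.93, 0.28, 476.22], [0.97, -0.22, -0.06, -91.01], [-0.0, 0.28, -0.96, 349.79], [0.0, 0.0, 0.0, 1.0]]
0.87
[ 541.97028863 -105.59037781] [ 0.97897482 -0.20398111] -11.769860564975703 169.95424266719294 mid [ 547.08160022 -106.65538068] wid 28.092159866038116
[281.4   178.206] [ 544.49254931 -105.39612759   13.        ]
```

View pics/w1.png

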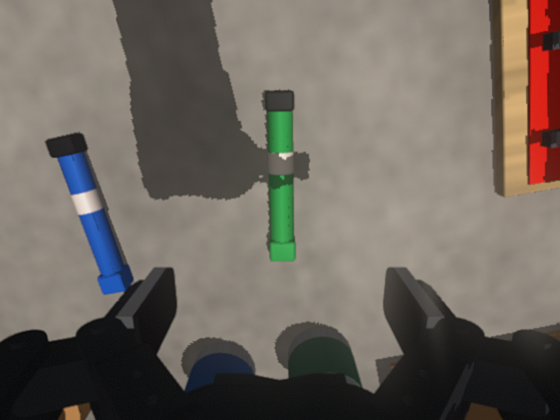

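The marker is centred at image column about 281, spanning rows 90–260. The blue marker and rack are clear of the fingers. I'll descend.

Emit:
arm_command(
  motion=[-0.001, 0.006, -0.2, 0, 0, 0.026, 1, -0.001, 0.006, -0.2, 0, 0, 0.026, 1, -0.001, 0.006, -0.2, 0, 0, 0.026, 1, -0.001, 0.006, -0.2, 0, 0, 0.026, 1, -0.001, 0.006, -0.2, 0, 0, 0.026, 1, -0.001, 0.006, -0.2, 0, 0, 0.026, 1, -0.001, 0.006, -0.2, 0, 0, 0.026, 1, -0.001, 0.006, -0.2, 0, 0, 0.026, 1],
)

```text
t: 3.35
position: [547.0, -98.3, 60.4]
eef_rot: [0.316, 3.122, 0.001]
force: [-0.1, 0.3, -0.5]
gripper_width: 85.3
```

Run:
```python
from h import *
for i in range(2):
    p=optics.get_image("wrist");s=state()
    print({k:np.round(s[k],3).tolist() for k in("t","position","eef_rot")})
save(p,"w2.png")
```

```text
{'t': 3.4, 'position': [546.722, -98.29, 60.027], 'eef_rot': [0.316, 3.123, 0.001]}
{'t': 3.45, 'position': [546.448, -98.244, 59.672], 'eef_rot': [0.316, 3.123, 0.001]}
```

Emit:
arm_command(
  motion=[0, -0.01, -0.02, 0, 0, 0, 1, 0, -0.01, -0.04, 0, 0, 0, 1, 0, -0.01, -0.055, 0, 0, 0, 1, 0, -0.01, -0.055, 0, 0, 0, 1, 0, -0.01, -0.055, 0, 0, 0, 1, 0, -0.01, -0.055, 0, 0, 0, 1, 0, -0.01, -0.055, 0, 0, 0, 1, 0, -0.01, -0.055, 0, 0, 0, 1],
)

```text
t: 4.25
position: [545.9, -106.2, 14.8]
eef_rot: [0.316, 3.125, 0.0]
force: [0.1, -0.7, -0.6]
gripper_width: 85.3
```

Run:
```python
from h import *
p=optics.get_image("wrist");s=state()
print({k:np.round(s[k],3).tolist() for k in("t","position","eef_rot","force")})
save(p,"w3.png")
```

```text
{'t': 4.3, 'position': [545.888, -106.178, 14.74], 'eef_rot': [0.316, 3.125, 0.0], 'force': [0.318, 0.325, -0.103]}
```

View pics/w3.png

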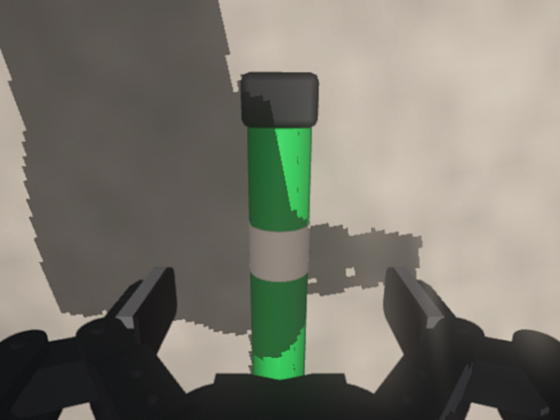

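The marker (column about 280) is centred between the finger pads (columns 170 and 390) and parallel to them. Closing.

Emit:
arm_command(
  motion=[0, 0, 0, 0, 0, 0, 0, 0, 0, 0, 0, 0, 0, 0, 0, 0, 0, 0, 0, 0, 0, 0, 0, 0, 0, 0, 0, 0, 0, 0, 0, 0, 0, 0, 0, 0, 0, 0, 0, 0, 0, 0, 0, 0, 0, 0, 0, 0, 0, 0, 0, 0, 0, 0, 0, 0],
  squeeze=80,
)

```text
t: 5.1
position: [545.7, -106.2, 14.7]
eef_rot: [0.317, 3.125, 0.0]
force: [-1.2, 1.0, 5.4]
gripper_width: 21.1
```

Emit:
arm_command(
  motion=[0, 0, 0.05, 0, 0, 0, 0, 0, 0, 0.1, 0, 0, 0, 0, 0, 0, 0.16, 0, 0, 0, 0, 0, 0, 0.16, 0, 0, 0, 0, 0, 0, 0.16, 0, 0, 0, 0, 0, 0, 0.16, 0, 0, 0, 0, 0, 0, 0.16, 0, 0, 0, 0, 0, 0, 0.16, 0, 0, 0, 0],
)

```text
t: 5.9
position: [544.8, -106.1, 141.0]
eef_rot: [-0.316, -3.123, 0.0]
force: [-0.4, -0.4, -1.0]
gripper_width: 21.5
```

Run:
```python
from h import *
p=optics.get_image("wrist");s=state()
print({k:np.round(s[k],3).tolist() for k in("t","position","eef_rot","force","gripper_width")})
save(p,"w4.png")
p=optics.get_image("top"); save(p,"top4.png")
```

```text
{'t': 5.95, 'position': [544.935, -106.22, 141.224], 'eef_rot': [-0.316, -3.124, 0.0], 'force': [-0.197, -0.065, -0.758], 'gripper_width': 21.288}
```

View pics/w4.png

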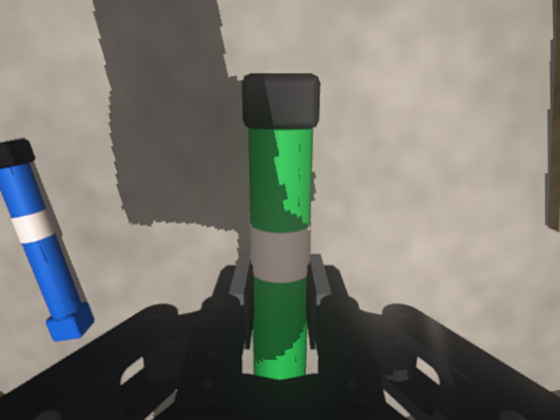

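The marker is held squarely, at column 281. The block's top edges are at rows of about 74 and 127. Next I'll measure the marker's offset in the grasp and find the seat more precisely from the top and side pictures.

Run:
```python
from h import *
p=optics.get_image("wrist");s=state();P=np.array(s["position"]);ax=np.deg2rad(78.4-90);e=np.array([np.cos(ax),np.sin(ax)])
print(P)
for z in(150,152.5,155):
  for r,off in((76,-83),(126,-63)):
    X=onz(p,(281,r),z); print(z,r,"mid minus TCP along,perp",((X[:2]-P[:2])@e-off).round(1),((X[:2]-P[:2])@[-e[1],e[0]]).round(1))
# rack
for c in("top","side"):
    p=optics.get_image(c)
    hsv=cv2.cvtColor(p["frame"],cv2.COLOR_RGB2HSV)
    mw={}
    for n,(lo,hi) in{"g":(50,75),"b":(105,125)}.items():
        m=cv2.inRange(hsv,(lo,120,50),(hi,255,255)); k,l,st,ce=cv2.connectedComponentsWithStats(m)
        box={"top":(90,170,245,290),"side":(130,280,330,420)}[c]
        M=np.zeros_like(m); M[box[1]:box[3],box[0]:box[2]]=m[box[1]:box[3],box[0]:box[2]]
        ys,xs=np.nonzero(M); w=np.array([onz(p,(x,y),19)[:2] for x,y in zip(xs,ys)],np.float32)
        r=cv2.minAreaRect(w); print(c,n,len(xs),np.round(r[0],1),np.round(r[1],1),round(r[2],1))
    for q in("green_seat","red_marker"):
      for r in spotter.tip_of(q,p)[:1]:
        px=np.array(r["xy"])*[560,420]; print(q,round(r["confidence"],2),px.round(1),onz(p,px,49).round(1))
    f=cv2.cvtColor(p["frame"],cv2.COLOR_RGB2BGR); b={"top":(90,170,250,290),"side":(130,270,340,420)}[c]
    cv2.imwrite(f"pics/r_{c}.png",cv2.resize(f[b[1]:b[3],b[0]:b[2]],None,fx=3.5,fy=3.5,interpolation=cv2.INTER_CUBIC))
print(state()["t"])
```

```text
[ 545.22533037 -106.23671406  141.63953756]
150 76 mid minus TCP along,perp 1.5 0.6
150 126 mid minus TCP along,perp -2.4 0.6
152.5 76 mid minus TCP along,perp 1.7 0.6
152.5 126 mid minus TCP along,perp -2.6 0.6
155 76 mid minus TCP along,perp 1.9 0.6
155 126 mid minus TCP along,perp -2.7 0.6
top g 2403 [522.7 241.9] [ 64.4 167.6] 87.7
top b 2479 [526.1 321.5] [ 64.4 168.2] 87.8
green_seat 0.68 [166.6 230.7] [527.5 243.   49. ]
red_marker 0.95 [210.7 229.2] [529.3 161.1  49. ]
side g 3116 [522.9 243. ] [ 64.7 169.4] 87.9
side b 2727 [525.9 322.1] [ 65.2 169.1] 87.7
green_seat 0.56 [237.4 351.4] [522.5 242.2  49. ]
red_marker 0.58 [258.6 311.4] [526.6 164.   49. ]
6.35
```

View pics/r_top.png

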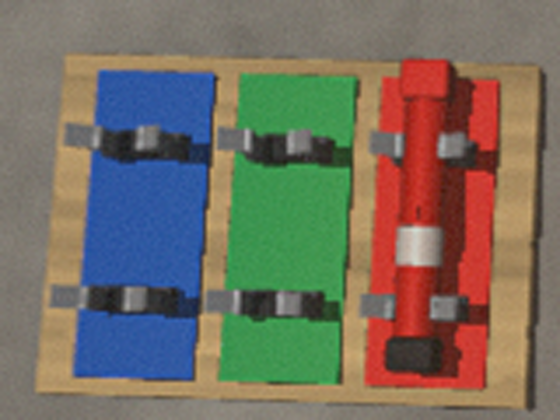

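```bash
cat > t.py <<'E'
from h import *
p=optics.get_image("top")
for z in(60,71):
    q=[onz(p,(90+(a-1.25)/3.5,170+(b-1.25)/3.5),z)[:2] for a,b in((234,139),(299,141),(224,302),(291,303))]
    q=np.array(q); print(z,q.round(1).tolist(),"mean",q.mean(0).round(1))
a=np.deg2rad(-2.2);R=np.array([[np.cos(a),-np.sin(a)],[np.sin(a),np.cos(a)]])
X=[]
for x in(-42,42):
    for y in(-23,23): X.append([*(R@[x,y]+[522.8,242.5]),71])
X.append([522.8,242.5,49])
for c,b in(("side",(130,270)),):
    p=optics.get_image(c); print("pred crop",((proj(p,X)-b)*3.5).round(0).tolist())
E
python3 t.py
```

```text
60 [[566.2, 259.2], [564.6, 224.8], [481.2, 261.7], [480.3, 226.9]] mean [523.1 243.2]
71 [[564.7, 255.4], [563.2, 221.5], [481.1, 257.9], [480.1, 223.5]] mean [522.3 239.6]
pred crop [[480.0, 260.0], [426.0, 348.0], [320.0, 181.0], [262.0, 263.0], [375.0, 285.0]]
```

View pics/r_side.png

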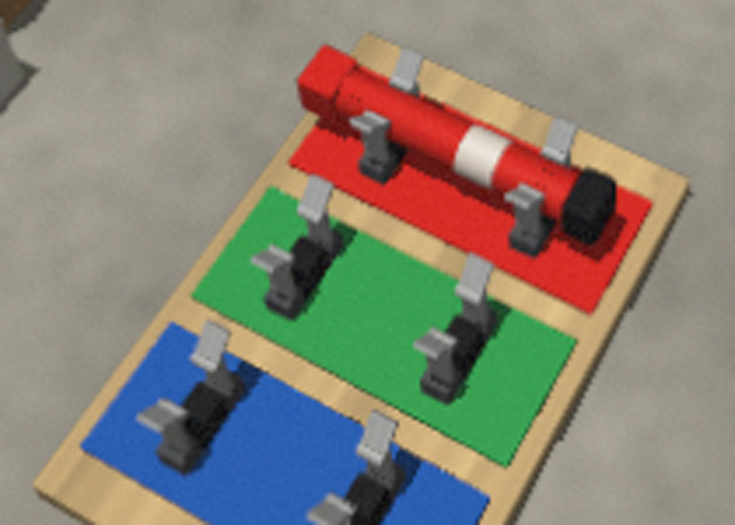

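The predicted lip tips match the side picture to about 1 mm. The seat is at (522.8, 242.5) with yaw −2.2°. Moving above it.

Emit:
arm_command(
  motion=[-0.0275, 0.436, 0, 0, 0, 0.209, 0, -0.0275, 0.436, 0, 0, 0, 0.209, 0, -0.0275, 0.436, 0, 0, 0, 0.209, 0, -0.0275, 0.436, 0, 0, 0, 0.209, 0, -0.0275, 0.436, 0, 0, 0, 0.209, 0, -0.0275, 0.436, 0, 0, 0, 0.209, 0, -0.0275, 0.436, 0, 0, 0, 0.209, 0, -0.0275, 0.436, 0, 0, 0, 0.209, 0],
)

```text
t: 7.25
position: [521.7, 252.3, 142.3]
eef_rot: [0.041, 3.141, 0.008]
force: [-0.3, 0.2, -0.9]
gripper_width: 21.2
```

Emit:
arm_command(
  motion=[0, 0, -0.01, 0, 0, 0, 0, 0, 0, -0.02, 0, 0, 0, 0, 0, 0, -0.03, 0, 0, 0, 0, 0, 0, -0.04, 0, 0, 0, 0, 0, 0, -0.05, 0, 0, 0, 0, 0, 0, -0.05, 0, 0, 0, 0, 0, 0, -0.05, 0, 0, 0, 0, 0, 0, -0.05, 0, 0, 0, 0],
)

```text
t: 8.05
position: [523.9, 242.7, 102.6]
eef_rot: [0.059, 3.141, 0.001]
force: [-0.9, -0.6, 0.2]
gripper_width: 21.3
```

```bash
cat > c.py <<'E'
from h import *
import sys
s=state()
print({k:np.round(s[k],3).tolist() for k in("t","position","eef_rot","force","gripper_width")})
for c in("top","side"):
    p=optics.get_image(c); f=cv2.cvtColor(p["frame"],cv2.COLOR_RGB2BGR); b={"top":(90,170,250,290),"side":(130,230,360,400)}[c]
    cv2.imwrite(f"pics/{sys.argv[1]}_{c}.png",cv2.resize(f[b[1]:b[3],b[0]:b[2]],None,fx=3,fy=3,interpolation=cv2.INTER_CUBIC))
s=state()
print({k:np.round(s[k],3).tolist() for k in("t","position","eef_rot","force")})
E
python3 c.py a
```

```text
{'t': 8.05, 'position': [523.878, 242.651, 102.611], 'eef_rot': [0.059, 3.141, 0.001], 'force': [-0.884, -0.65, 0.218], 'gripper_width': 21.262}
{'t': 8.15, 'position': [523.858, 242.755, 102.708], 'eef_rot': [0.059, 3.14, 0.001], 'force': [0.276, 0.899, -0.792]}
```

View pics/a_side.png

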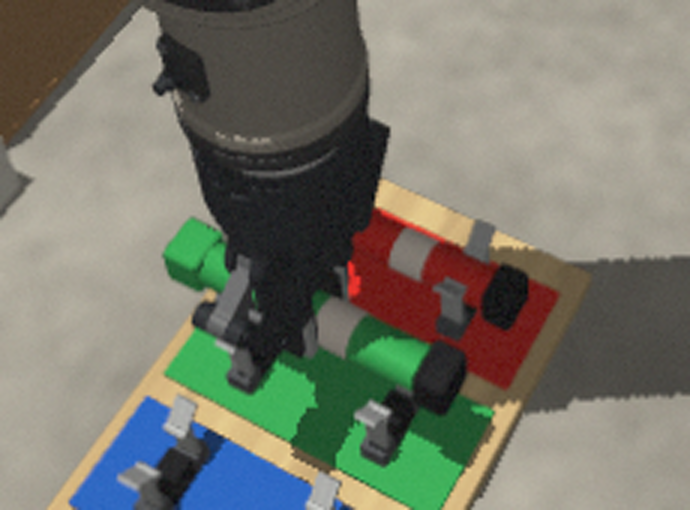

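Run:
```python
from h import *
p=optics.get_image("side");a=np.deg2rad(-2.15);e=np.array([np.cos(a),np.sin(a),0]);n=np.array([-e[1],e[0],0]);k=np.array([0,0,1])
f=cv2.cvtColor(p["frame"],cv2.COLOR_RGB2BGR);b=(130,230);f=cv2.resize(f[230:400,130:360],None,fx=3,fy=3,interpolation=cv2.INTER_CUBIC)
m=np.array([523.4,242.7,101.0])
for s in(-83,-63,63,83):
    q=[m+s*e+y*n+z*k for y,z in((-13,-13),(13,-13),(13,13),(-13,13))]
    cv2.polylines(f,[((proj(p,q)-b)*3+1).round().astype(np.int32)],True,(0,255,255),1)
cv2.imwrite("pics/m1.png",f)
```

```text
(no output)
```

View pics/m1.png

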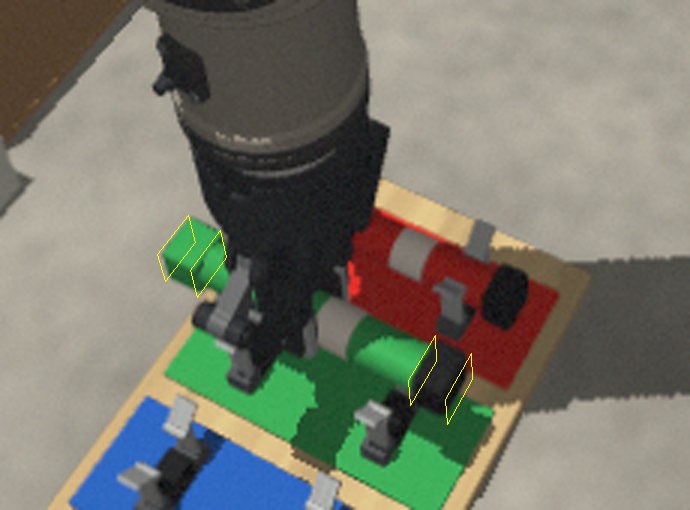

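The model overlay agrees with the held marker at both ends, to within the rounded edges. Pressing down now.

Emit:
arm_command(
  motion=[-0.0006, 0, -0.015, 0, 0, 0, 0, -0.0006, 0, -0.03, 0, 0, 0, 0, -0.0006, 0, -0.036, 0, 0, 0, 0, -0.0006, 0, -0.042, 0, 0, 0, 0, -0.0006, 0, -0.048, 0, 0, 0, 0, -0.0006, 0, -0.053, 0, 0, 0, 0, -0.0006, 0, -0.059, 0, 0, 0, 0, -0.0006, 0, -0.064, 0, 0, 0, 0],
)

```text
t: 9.0
position: [523.9, 242.7, 51.3]
eef_rot: [0.06, 3.14, 0.001]
force: [0.8, -0.4, -1.6]
gripper_width: 21.3
```

```bash
python3 c.py b
```

```text
{'t': 9.0, 'position': [523.901, 242.671, 51.273], 'eef_rot': [0.06, 3.14, 0.001], 'force': [0.83, -0.422, -1.646], 'gripper_width': 21.264}
{'t': 9.1, 'position': [523.333, 242.59, 50.737], 'eef_rot': [0.059, 3.141, -0.0], 'force': [0.981, 0.419, -1.296]}
```

Emit:
arm_command(
  motion=[0, 0, -0.001, 0, 0, 0, 0, 0, 0, -0.002, 0, 0, 0, 0, 0, 0, -0.002, 0, 0, 0, 0, 0, 0, -0.002, 0, 0, 0, 0, 0, 0, -0.002, 0, 0, 0, 0, 0, 0, -0.002, 0, 0, 0, 0, 0, 0, -0.002, 0, 0, 0, 0, 0, 0, -0.002, 0, 0, 0, 0],
)

```text
t: 9.9
position: [523.3, 242.6, 50.5]
eef_rot: [0.059, 3.141, 0.001]
force: [-1.5, -0.6, 11.2]
gripper_width: 21.3
```

```bash
python3 c.py b
```

```text
{'t': 9.9, 'position': [523.262, 242.647, 50.543], 'eef_rot': [0.059, 3.141, 0.001], 'force': [-1.503, -0.565, 11.207], 'gripper_width': 21.306}
{'t': 10.0, 'position': [523.257, 242.622, 50.53], 'eef_rot': [0.059, 3.141, 0.001], 'force': [-2.48, -1.13, 10.175]}
```

View pics/b_side.png

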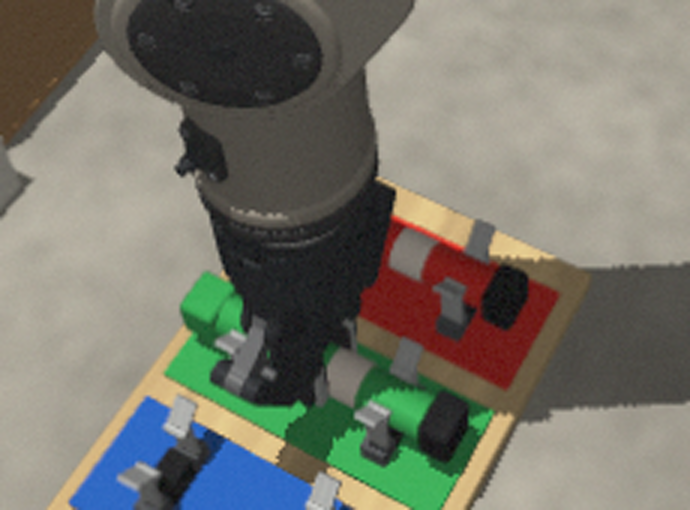

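The marker sits low between the jaws of both clips, and the floor reaction at TCP 50.5 mm confirms it is home. Releasing, then retreating straight up.

Emit:
arm_command(
  motion=[0, 0, 0.002, 0, 0, 0, 0.55, 0, 0, 0.002, 0, 0, 0, 0.55, 0, 0, 0.002, 0, 0, 0, 0.55, 0, 0, 0.002, 0, 0, 0, 0.55, 0, 0, 0.002, 0, 0, 0, 0.55, 0, 0, 0.002, 0, 0, 0, 0.55, 0, 0, 0.002, 0, 0, 0, 0.55, 0, 0, 0.002, 0, 0, 0, 0.55],
)

```text
t: 10.8
position: [523.1, 242.6, 51.1]
eef_rot: [-0.059, -3.141, 0.0]
force: [-0.8, -0.3, -0.4]
gripper_width: 46.8
```

Emit:
arm_command(
  motion=[0, 0, 0.01, 0, 0, 0, 0.55, 0, 0, 0.03, 0, 0, 0, 0.55, 0, 0, 0.06, 0, 0, 0, 0.55, 0, 0, 0.1, 0, 0, 0, 0.55, 0, 0, 0.15, 0, 0, 0, 0.55, 0, 0, 0.2, 0, 0, 0, 0.55, 0, 0, 0.25, 0, 0, 0, 0.55, 0, 0, 0.25, 0, 0, 0, 0.55],
)

```text
t: 11.6
position: [526.2, 243.7, 257.8]
eef_rot: [0.06, 3.132, 0.01]
force: [0.4, 0.2, 0.8]
gripper_width: 46.8
```

Emit:
arm_command(
  motion=[-0.05, -0.3, 0, 0, 0, 0, 0.55, -0.05, -0.3, 0, 0, 0, 0, 0.55, -0.05, -0.3, 0, 0, 0, 0, 0.55, -0.05, -0.3, 0, 0, 0, 0, 0.55, -0.05, -0.3, 0, 0, 0, 0, 0.55, -0.05, -0.3, 0, 0, 0, 0, 0.55, -0.05, -0.3, 0, 0, 0, 0, 0.55, -0.05, -0.3, 0, 0, 0, 0, 0.55],
)

```text
t: 12.4
position: [483.2, 3.9, 251.1]
eef_rot: [0.056, 3.141, 0.001]
force: [0.3, 0.6, 0.2]
gripper_width: 47.2
```

```bash
python3 c.py d
python3 - <<'E'
from h import *
p=optics.get_image("side");a=np.deg2rad(-2.2);e=np.array([np.cos(a),np.sin(a),0]);n=np.array([-e[1],e[0],0]);k=np.array([0,0,1])
f=cv2.cvtColor(p["frame"],cv2.COLOR_RGB2BGR);b=(130,230);f=cv2.resize(f[230:400,130:360],None,fx=3,fy=3,interpolation=cv2.INTER_CUBIC)
m=np.array([522.8,242.5,49])
for s in(-83,-63,63,83):
    q=[m+s*e+y*n+z*k for y,z in((-13,-13),(13,-13),(13,13),(-13,13))]
    cv2.polylines(f,[((proj(p,q)-b)*3+1).round().astype(np.int32)],True,(0,255,255),1)
cv2.imwrite("pics/m2.png",f)
for c in("top","side"):
    p=optics.get_image(c)
    for q,z in(("green_marker",49),("red_marker",49),("blue_marker",13)):
        r=spotter.tip_of(q,p)
        if r: px=np.array(r[0]["xy"])*[560,420]; print(c,q,round(r[0]["confidence"],2),onz(p,px,z).round(1))
E
```

```text
{'t': 12.4, 'position': [483.238, 3.933, 251.101], 'eef_rot': [0.056, 3.141, 0.001], 'force': [0.311, 0.551, 0.172], 'gripper_width': 47.216}
{'t': 12.5, 'position': [483.306, 4.229, 250.988], 'eef_rot': [-0.055, -3.141, -0.0], 'force': [0.266, 0.953, 0.367]}
top blue_marker 0.84 [ 542.7 -303.1   13. ]
side green_marker 0.72 [523.9 246.8  49. ]
side red_marker 0.9 [525.1 163.2  49. ]
side blue_marker 0.6 [ 536.9 -313.2   13. ]
```

View pics/m2.png

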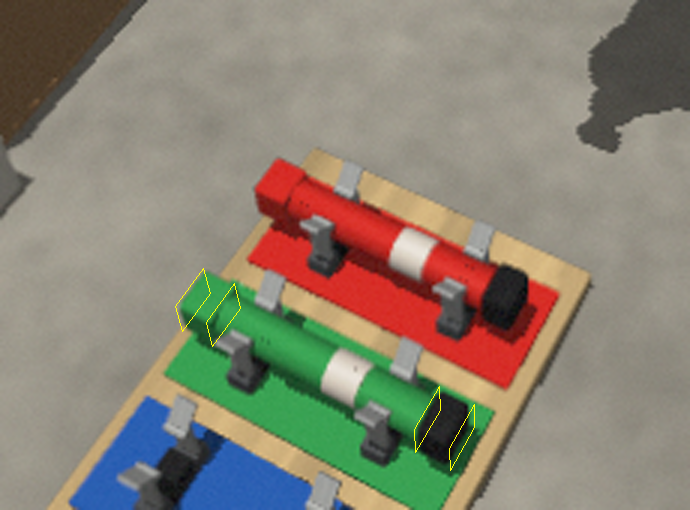

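The marker sits level in both clips, matches the home outline, and looks just like the red one. The red marker is still seated.

```bash
python3 -c "
from h import *
print(hand_in(), state()['t'])"
```

```text
the job is handed in; nothing more can be done
the job is handed in; nothing more can be done
```

The green marker is clipped into both spring clips on the green plate. I let go of it, moved the arm clear and handed the job in after about 13 s of robot time. The hand-in gives no verdict.

- **Seating:** the marker went in without the clips holding it up. When I pressed 1–2 mm further it met solid resistance of about 11 N, with the tool centre at 50.5 mm, which matches the home height. After release, the side picture shows it level in both clips, matching the outline I projected for the home position.
- **Centring:** the middle is within roughly 1–2 mm of half way between the clips, which is as fine as the pictures allow.
- **Other markers:** the red marker is still seated in its clips. The blue marker's readings stayed within a few millimetres of its starting ones, which is the network's usual scatter.
- **Checks that failed or disagreed:**
    - In the last top picture the networks found neither the green nor the red marker, so that check rests on the side view.
    - The network's side-view centre for the green marker was about 4 mm off sideways, but the outline did not show this.
    - The fingers read 21.3 mm while gripping the 24 mm barrel, and I did not explain that.

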